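# Hold a spring clip open around the edge of a paint sample board

### The job

Pick up the orange spring clip by squeezing its two handles together so that its jaws gape, and bring it to the blue sample board: one jaw on each side of the upright edge that faces the robot, the jaw ends reaching a centimetre or two past that edge, neither jaw touching the board. Finish while still holding the clip there, clear of the table and squeezed wide open, so that a colleague can slip a second sheet in; do not let go or let it close. Do not bump or shift the blue board, and leave the other boards and things where they are.

Things in the scene. Friction and masses are not known exactly. Their poses are not given: they have to be found in the camera images.
- clip_mid (a point): Orange spring clip (like a big clothes peg, about 70 g) lying on its side on the table, pivot axis vertical, 131 mm long, 32 mm high. This point is on the pivot, half-way up. When shut, x points along its centre line to the jaws, which end 64 mm ahead; the handles splay out behind to 68 mm, 30 mm wide over their outer faces near the pivot, 54 mm at the rear ends.
- clip_grip (a point): Point on the clip's centre line between the two handles, 42 mm behind the pivot, half-way up: a good place to squeeze from above, fingers closing along the clip's y. Axes as clip_mid. The handles measure 46 mm over their outer faces here when shut; fully open they are parallel, 28 mm over the outer faces, with the clip's centre line midway between them.
- clip_jaw (a joint): Opening angle of the clip, rad: 0 shut (jaw ends 2 mm apart), 0.4 fully open at its stop (jaw ends about 27 mm apart, 62 mm ahead of the pivot). A spring shuts it: squeezing at clip_grip, about 5 N starts to open it and 11 N opens it fully; a grip of 20 N or more keeps it at the stop.
- tip_left (a point): Inner corner of the end of the clip's left jaw (+y side of the clip), half-way up the jaw. With the clip shut it is 64 mm ahead of the pivot and 1 mm left of the centre line.
- tip_right (a point): The same point on the right jaw, 64 mm ahead of the pivot and 1 mm right of the centre line when shut.
- blue_edge (a point): Middle of the upright edge of the blue sample board that faces the robot, 110 mm above the table. The panel is 5 mm thick, 120 mm wide; its edge runs from 20 to 190 mm above the table. x points level from the edge into the board along its plane, y is across its thickness (0 at mid thickness), z is up.
- blue_board: The blue board: an upright panel, blue with a white stripe at the top, in a wooden foot 100 x 60 x 20 mm that stands loose on the table, 0.6 kg; origin under the middle of the foot, x along the panel away from the robot; the near edge is at x = -60 mm, the foot begins 10 mm behind it.
- grey_board: Bystander: a grey board of the same build as the blue one; origin under its foot.
- yellow_board: Bystander: a yellow board of the same build; origin under its foot.
- tape: Bystander: roll of yellow masking tape lying flat, 100 mm across, 24 mm high; origin at its underside.
- tint: Bystander: green tint bottle, 44 mm across, 130 mm high; origin under it.
- knife: Bystander: filling knife with a red handle lying along its x, 200 mm long; origin under its middle.
- jar: Bystander: amber jar with white lid, 90 mm across, 100 mm high; origin under it.
Mind the look-alikes: they are no part of the job. Of the things shaped like the part that bears clip_mid, the orange one is meant.

How it is judged:
On the way:
1. the clip is lifted clear of the table, gripped by the fingers and squeezed wide open (height (world z) of clip_mid above 0.045 m and value of joint clip_jaw above 0.28 rad and contact force between the fingers and clip above 2 N), for 0.2 s.
At the end, for the whole second after the job is handed in: Fingers hold the clip (over 2 N) at rest, open over 0.28 rad, pivot over 50 mm up; jaw ends on opposite sides of the blue board, at least 3 mm from its mid plane, 6 to 45 mm past the near edge, 50 to 185 mm above the table; clip not touching the board (under 0.1 N), board upright (x of tip_left in the frame of blue_edge between 0.006 and 0.045 m and height (world z) of tip_left between 0.05 and 0.185 m and x of tip_right in the frame of blue_edge between 0.006 and 0.045 m and height (world z) of tip_right between 0.05 and 0.185 m and ((y of tip_left in the frame of blue_edge above 0.003 m and y of tip_right in the frame of blue_edge below -0.003 m) or (y of tip_right in the frame of blue_edge above 0.003 m and y of tip_left in the frame of blue_edge below -0.003 m)) and value of joint clip_jaw above 0.28 rad and height (world z) of clip_mid above 0.05 m and contact force between the fingers and clip above 2 N and contact force between clip and blue_board below 0.1 N and linear speed of clip below 0.03 m/s and angle between blue_board's own z axis and vertical below 0.03 rad); the arm keeps its last pose, push and grip.
It fails at once if the blue board is bumped (more than 8 N from the clip) (contact force between clip and blue_board above 8 N).
It fails at once if the blue board is shifted by more than 15 mm (distance of blue_board from where it was at the start of the episode above 0.015 m).
It fails at once if another board or thing is moved by more than 20 mm (distance of any of grey_board, yellow_board, tape, tint, knife, jar from where it was at the start of the episode above 0.02 m).
It also fails if it takes over 35 s, if anything falls off the work surface, if the arm or the gripper's body presses on something with over 40 N, if the wrist force passes 120 N, or if a joint passes its speed limit or range.

### The arm

A 7-joint arm with a two-finger parallel gripper is mounted at the origin on the work surface. World frame = base frame: x ahead of the robot, y to its left, z up, the work surface at z = 0. Lengths are in m, angles in rad, forces in N, time in s.
With the tool pointing down it reaches from about 0.4 to 0.85 m from the base axis. Payload 4.5 kg.
Tool frame: the origin (TCP) lies midway between the tips of the shut fingers; the grasp point (between the pads) lies 19 mm behind it; z points along the fingers, y is the direction in which the jaws open and shut (so a half turn about z gives the same grasp; the last joint's range is limited). The gripper opens to 88 mm and grips with 3 to 60 N. Pads are 18 mm wide; open, the fingers measure 123 mm over their backs; the gripper's body (75 mm by 187 mm) begins 45 mm behind the grasp point.
Start: joints at [-1.276, 0.689, -0.195, 1.565, 0.157, 0.902, -0.215], TCP at [0.161, 0.604, 0.239] pointing down, gripper open.
Joint ranges: [-3.01, 3.01], [-0.46, 2.08], [-1.47, 1.51], [0.13, 2.56], [-1, 4.14], [0.04, 2.09], [-2.66, 2.66]. Speed limits (rad/s): [2.57, 2.57, 3.14, 3.14, 3.14, 3.14, 3.14].

### API

Orientations are given as a unit quaternion [x, y, z, w].
In Python, from plant import r gives the robot as it stands. The module is installed in compiled form; this text tells all that it offers.
- The arm moves only by the tool carry_out, never from a script. Its argument "commands" is a list of rows, each a list of 6 numbers: the shift along the tool's x, y, z in m, then the turn, a rotation vector about the tool's x, y, z in degrees. In form: [[dx, dy, dz, wx, wy, wz], ...]. A call has 1 to 12 rows; each row is the pose to reach, as a shift and turn from the pose commanded when the call began, along the tool's axes at that moment; what a row does not reach only later rows make up. A row lasts 1/10 s, in which the tool goes at most 50 mm and 8.59 degrees, less where a joint would pass 70% of its speed; a pose out of reach is approached as far as the arm can. A call with a gripper value outside its range is refused whole. "fingers" is the closure in counts, from 0 (fully open) to 255 (shut), set as the call begins (left out, the last holds). The fingers move at their own pace and stop on an object; "grip_force" is the grip in N (left out, the last holds). Time passes only in rows, so rows that repeat a pose let the fingers close. It gives the time, the measured TCP pose, the force and the opening at its end, in the units of the state.
- r.get_state(): the state, without advancing time (a new reading comes with each control period).
- r.snapshot(name): name is "scene" or "top" or "wrist"; returns a dict with "img" (420x560x3 uint8, blue, green, red), "intrinsics" (3x3 intrinsics, pixels), "extrinsics" (4x4, takes a point from camera to world coordinates); the wrist camera has in their place "tool_from_camera" (4x4, takes a point from camera to tool coordinates, whose origin is the TCP and whose axes are the flange's). Camera axes: x right, y down, z forward; pixel columns grow to the right and rows downward; lengths in m; the calibration is good to about 2 mm. A picture is of the moment at which its call begins: read the wrist's pose just before it. There is no depth.
- r.finish_job(): hands the job in, once; it reports no verdict.
Trained networks look in a picture, given as the dict that the camera call returned (one of the last four; its "shot" number tells which), for a name from the list of things; names that differ only in an ending like _2 or _b are one class to them, and where a whole thing is asked for, a point or a joint stands for the part that bears it (a point fixed in the world has none). Each returns a list of dicts, best first, with "p" (0 to 1); they miss things now and then, are a little off and sometimes report something else, mostly with a low value. They report only what shows in the picture. A call takes as long as a camera call. They do not tell look-alikes from the thing itself.
- r.spot_in(picture, label): "xyz" ([x, y, z] in m, in world coordinates, good to about 4 mm: the middle of the surface that is visible of it).
- r.spot_point(picture, label): "xyz" ([x, y, z] in m, in world coordinates, good to about 4 mm: a listed point, or the origin of a listed thing).
The state is a dict: "clock": time; "q": joint angles; "qd": joint speeds; "joint_torque": joint torques, N m; "tool_pos": TCP position; "eef_rot": TCP orientation; "contact_force": force on the tool from outside, world axes, zero at the start; "moment": the same for the moment, N m; "opening": opening from 0.0 (shut) to 1.0 (fully open).
Only numpy, scipy, OpenCV 4.12 (cv2) and the standard library are available. Lean on these libraries where they do the work, as an engineer would, in place of code of your own. Each camera call takes 0.05 s, during which the arm holds its last target.

## Working session

There is one attempt and no reset: what is moved stays moved. The work goes in short steps, Python scripts to look and compute and a tool call to move; the robot and the scene stay as the last step left them, time stands still between calls to the robot, and variables do not carry over. Pictures are saved under pics/ and viewed, and the job is handed in when it is done.

Besides the shell and the picture viewer there is one more tool, called after "Request:" by a JSON object that holds its "fn" and its "kwargs". carry_out: Moves the arm, as the interface text tells. Its arguments: {"type":"object","properties":{"commands":{"type":"array","items":{"type":"array","items":{"type":"number"}}},"fingers":{"type":"number"},"grip_force":{"type":"number"}},"required":["commands"]}

```bash
mkdir -p pics; cat > h.py <<'E'
import numpy as np, cv2, pickle
from plant import r
from scipy.spatial.transform import Rotation as R
def save(s,n): cv2.imwrite(f'pics/{n}.png',s['img'])
E
python3 - <<'E'
from h import *
np.set_printoptions(precision=4,suppress=True)
st=r.get_state();print(st)
for n in ['scene','top']:
    s=r.snapshot(n);save(s,n+'0')
    print(n,s['intrinsics'],s['extrinsics'])
    for l in ['clip_mid','clip_grip','tip_left','tip_right','blue_edge','blue_board']:
        for d in r.spot_point(s,l)[:4]: print(l,d)
E
```

```text
{'clock': 0.0, 'q': array([-1.2762,  0.69  , -0.1945,  1.5663,  0.1573,  0.9025, -0.2151]), 'qd': array([-0.0004,  0.0015, -0.0008,  0.0015,  0.0004,  0.0015,  0.0006]), 'joint_torque': array([  0.0005, -52.7567,  -1.2671, -15.3427,  -0.0526,   0.0067,
         0.0002]), 'tool_pos': array([0.161 , 0.6032, 0.2379]), 'eef_rot': array([ 0.13  ,  0.9915, -0.0009, -0.0001]), 'contact_force': array([-0.6796, -0.3495,  0.5446]), 'moment': array([-0.0446,  0.0209,  0.0229]), 'opening': 1.0003689148861852}
scene [[490.5051   0.     280.816 ]
 [  0.     490.5051 209.7778]
 [  0.       0.       1.    ]] [[-0.473   0.601  -0.6443  1.2464]
 [ 0.881   0.335  -0.3342  0.4169]
 [ 0.015  -0.7256 -0.6879  0.9111]
 [ 0.      0.      0.      1.    ]]
clip_mid {'xyz': [0.5305, -0.0615, 0.0162], 'p': 0.89}
clip_mid {'xyz': [0.4969, 0.1113, 0.0134], 'p': 0.61}
clip_grip {'xyz': [0.4527, 0.1011, 0.0111], 'p': 0.86}
clip_grip {'xyz': [0.5524, -0.0265, 0.0163], 'p': 0.83}
tip_left {'xyz': [0.5104, -0.121, 0.0196], 'p': 0.73}
tip_left {'xyz': [0.5642, 0.1188, 0.0128], 'p': 0.58}
tip_right {'xyz': [0.5077, -0.1
[... 498 characters left out ...]
    0.0027  0.0006  0.0164]
 [-0.0011 -0.1833 -0.9831  1.0739]
 [ 0.      0.      0.      1.    ]]
clip_mid {'xyz': [0.4571, 0.1022, 0.017], 'p': 0.69}
clip_mid {'xyz': [0.5284, -0.0615, 0.0185], 'p': 0.56}
clip_mid {'xyz': [0.4952, 0.1081, 0.0165], 'p': 0.54}
clip_grip {'xyz': [0.4538, 0.1042, 0.0176], 'p': 0.94}
clip_grip {'xyz': [0.6313, 0.2084, 0.1091], 'p': 0.74}
clip_grip {'xyz': [0.5468, -0.0229, 0.0219], 'p': 0.62}
tip_left {'xyz': [0.5072, -0.1239, 0.0141], 'p': 0.74}
tip_left {'xyz': [0.5597, 0.1193, 0.017], 'p': 0.7}
tip_right {'xyz': [0.5061, -0.1202, 0.0143], 'p': 0.46}
blue_edge {'xyz': [0.6321, 0.2106, 0.1114], 'p': 0.94}
blue_board {'xyz': [0.6878, 0.2178, -0.0029], 'p': 0.6}
```

View pics/scene0.png

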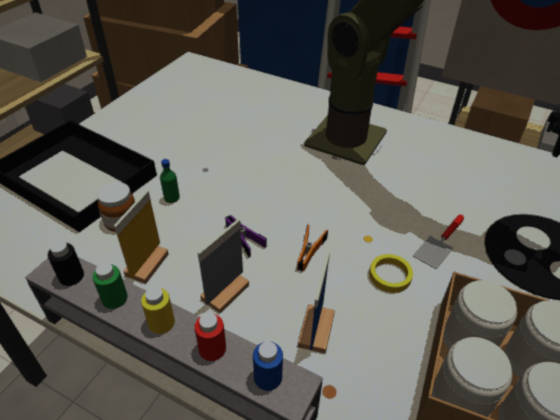

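View pics/top0.png

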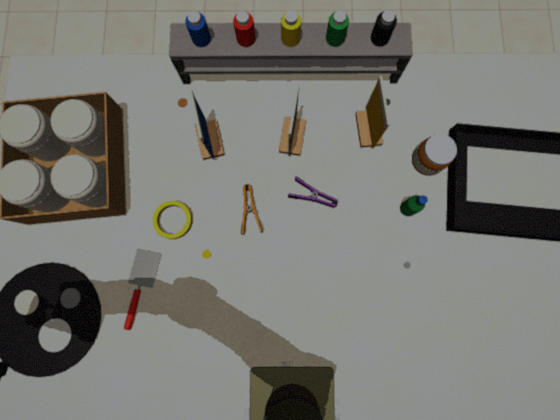

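The scene picture shows the orange clip at about (310,248), the purple look-alike at (245,233), and the blue board at (320,300). In the top view the orange clip is at (250,210), jaws pointing up towards the boards, and the blue board is at (207,130). The networks' orange candidate, pivot about (0.496, 0.110), agrees with this. Next I'll measure the axes.

```bash
cat >> h.py <<'E'
def ray(s,uv,T=None):
    T=s['extrinsics'] if T is None else T; K=s['intrinsics']
    d=T[:3,:3]@np.linalg.solve(K,[uv[0],uv[1],1.]); return T[:3,3],d
def onz(s,uv,z,T=None):
    o,d=ray(s,uv,T); return o+d*(z-o[2])/d[2]
def proj(s,p,T=None):
    T=s['extrinsics'] if T is None else T; c=T[:3,:3].T@(np.asarray(p)-T[:3,3]); q=s['intrinsics']@c; return q[:2]/q[2]
def wristT(s,st):
    M=np.eye(4); M[:3,:3]=R.from_quat(st['eef_rot']).as_matrix(); M[:3,3]=st['tool_pos']; return M@s['tool_from_camera']
E
python3 - <<'E'
from h import *
np.set_printoptions(precision=4,suppress=True)
a=cv2.imread('pics/top0.png')[75:250,150:320]
b=cv2.imread('pics/scene0.png')[210:360,270:400]
cv2.imwrite('pics/z1.png',np.hstack([cv2.resize(a,(400,412),interpolation=2),cv2.resize(b,(400,412),interpolation=2)]))
s=r.snapshot('top')
st=r.get_state()
print(R.from_quat(st['eef_rot']).as_matrix())
img=s['img'];hsv=cv2.cvtColor(img,cv2.COLOR_BGR2HSV)
m=cv2.inRange(hsv,(5,120,60),(20,255,255)); m[:165]=0;m[245:]=0;m[:,:235]=0;m[:,270:]=0
ys,xs=np.nonzero(m);print(len(xs),xs.min(),xs.max(),ys.min(),ys.max())
P=np.array([onz(s,(x,y),0.025) for x,y in zip(xs,ys)])[:,:2]
for x0 in np.arange(P[:,0].min(),P[:,0].max(),0.006):
    k=(P[:,0]>=x0)&(P[:,0]<x0+.006)
    print(round(x0+.003,4),P[k,1].min(),P[k,1].max())
E
```

```text
[[-0.9662  0.2578  0.    ]
 [ 0.2578  0.9662  0.0001]
 [ 0.      0.0001 -1.    ]]
239 241 261 185 233
0.434 0.07641285123992252 0.12771215566402183
0.44 0.0764327885608753 0.12523067993539522
0.446 0.07647271688943219 0.12531445067062666
0.452 0.07910449430065564 0.12544038926436746
0.458 0.08172099395247935 0.12294906449799256
0.464 0.08434221967084311 0.12303104370355032
0.47 0.08438943853569736 0.12315428983348868
0.476 0.08704266338462709 0.12323663938543536
0.482 0.08967701161123584 0.12327786995178446
0.488 0.08972920330577672 0.12085372129715966
0.494 0.0949885770518623 0.12093424791957912
0.5 0.09504570032684248 0.12101492055016004
0.506 0.09769810212286824 0.12109573958636836
0.512 0.0977577889604092 0.12121724352424414
0.518 0.1004486099127662 0.12129843032292674
0.524 0.10051093526513932 0.12137976492978196
0.53 0.1005733741358429 0.12146124774882552
0.536 0.10327665015006969 0.12158375076265694
0.542 0.10334175614019414 0.12166560588942837
0.548 0.10340698109276333 0.12436309265025307
0.554 0.10608890283046923 0.12440534726650206
0.56 0.1087757487326888 0.11139475007597452
```

View pics/z1.png

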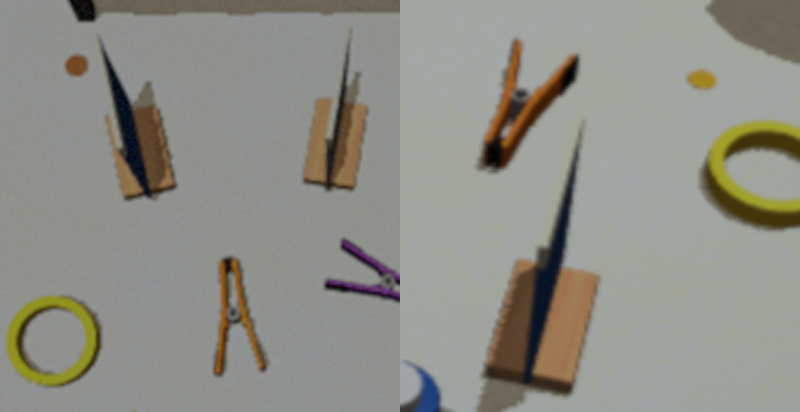

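Request:
{"fn": "carry_out", "kwargs": {"commands": [[-0.414,-0.4075,0.02,0,0,-22],[-0.414,-0.4075,0.02,0,0,-22],[-0.414,-0.4075,0.02,0,0,-22],[-0.414,-0.4075,0.02,0,0,-22],[-0.414,-0.4075,0.02,0,0,-22],[-0.414,-0.4075,0.02,0,0,-22],[-0.414,-0.4075,0.02,0,0,-22],[-0.414,-0.4075,0.02,0,0,-22],[-0.414,-0.4075,0.02,0,0,-22],[-0.414,-0.4075,0.02,0,0,-22],[-0.414,-0.4075,0.02,0,0,-22],[-0.414,-0.4075,0.02,0,0,-22]], "fingers": 0}}

```text
clock: 1.95
tool_pos: [0.4577, 0.0993, 0.2187]
eef_rot: [-0.059, 0.998, -0.001, 0.0]
contact_force: [1.1, 0.5, -0.5]
opening: 0.996
```

Request:
{"fn": "carry_out", "kwargs": {"commands": [[0,0,0,0,0,0],[0,0,0,0,0,0],[0,0,0,0,0,0]]}}

```text
clock: 2.25
tool_pos: [0.4556, 0.105, 0.2189]
eef_rot: [-0.063, 0.998, 0.001, 0.0]
contact_force: [0.0, 0.4, 0.4]
opening: 0.998
```

```bash
python3 - <<'E'
from h import *
np.set_printoptions(precision=4,suppress=True)
st=r.get_state();s=r.snapshot('wrist');save(s,'w1')
print(st['clock'],st['q'],st['tool_pos'],st['opening'])
T=wristT(s,st);print(R.from_quat(st['eef_rot']).as_matrix(),s['tool_from_camera'])
pickle.dump((s,st),open('w1.pkl','wb'))
for l in ['clip_mid','clip_grip','tip_left','tip_right','blue_edge']:
    for d in r.spot_point(s,l)[:3]: print(l,d, proj(s,d['xyz'],T))
E
```

```text
2.25 [-0.0767  0.5378 -0.3785  2.0424  0.3307  0.6187  1.018 ] [0.4556 0.105  0.2189] 0.9975534873999901
[[-0.9921 -0.1252  0.0001]
 [-0.1252  0.9921  0.0011]
 [-0.0002  0.0011 -1.    ]] [[-0.0003 -0.9535 -0.3014  0.0786]
 [ 1.     -0.0004  0.0002 -0.0004]
 [-0.0003 -0.3014  0.9535 -0.1461]
 [ 0.      0.      0.      1.    ]]
clip_mid {'xyz': [0.5354, -0.0597, 0.0184], 'p': 0.87} [114.1424 240.6042]
clip_mid {'xyz': [0.4975, 0.1101, 0.018], 'p': 0.81} [282.7677 225.3223]
clip_mid {'xyz': [0.6299, 0.2018, 0.1117], 'p': 0.41} [366.7898 412.0485]
clip_grip {'xyz': [0.4551, 0.1021, 0.0181], 'p': 0.81} [280.0703 183.7955]
clip_grip {'xyz': [0.5433, -0.0264, 0.0146], 'p': 0.72} [147.984  249.9262]
clip_grip {'xyz': [0.6868, 0.2213, 0.0022], 'p': 0.4} [353.4965 376.581 ]
tip_left {'xyz': [0.5088, -0.1204, 0.0163], 'p': 0.92} [ 53.6133 208.327 ]
tip_left {'xyz': [0.5599, 0.1145, 0.015], 'p': 0.73} [279.5742 279.2934]
tip_right {'xyz': [0.5573, 0.1125, 0.0178], 'p': 0.69} [277.9909 278.1432]
blue_edge {'xyz': [0.6319, 0.2012, 0.1124], 'p': 0.72} [365.8627 414.3955]
blue_edge {'xyz': [0.5613, 0.115, 0.0153], 'p': 0.24} [279.8745 280.6389]
```

View pics/w1.png

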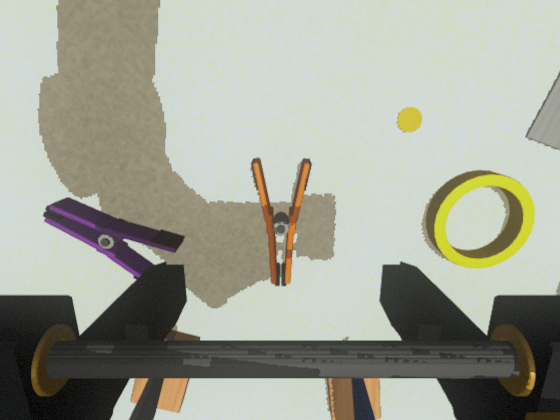

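The wrist picture shows the orange clip with its handles ending at (257,160) and (306,161), pivot at about (280,228) and jaw ends at (281,284). I'll refine its axis from the colour mask and two views.

```bash
python3 - <<'E'
from h import *
np.set_printoptions(precision=4,suppress=True)
s,st=pickle.load(open('w1.pkl','rb'));T=wristT(s,st)
hsv=cv2.cvtColor(s['img'],cv2.COLOR_BGR2HSV)
m=cv2.inRange(hsv,(3,110,60),(20,255,255)); m[:150]=0;m[290:]=0;m[:,:240]=0;m[:,320:]=0
for v in range(156,288,8):
    x=np.nonzero(m[v])[0]
    if len(x): 
        # axis row centre at z=.03
        A=onz(s,(x.min(),v),.03,T);B=onz(s,(x.max(),v),.03,T);print(v,x.min(),x.max(),(A+B)/2,np.linalg.norm(A-B))
# pivot height by two views: hub top in top picture & wrist
a=s['img'][140:300,200:360];cv2.imwrite('pics/z2.png',cv2.resize(a,(640,640),interpolation=2))
t=cv2.imread('pics/top0.png')[175:245,220:290];cv2.imwrite('pics/z3.png',cv2.resize(t,(560,560),interpolation=2))
E
```

```text
164 253 309 [0.4337 0.1004 0.03  ] 0.052065523112924464
172 254 307 [0.4412 0.1009 0.03  ] 0.04960827638142043
180 256 305 [0.4488 0.1018 0.03  ] 0.0461755194910933
188 258 304 [0.4564 0.1032 0.03  ] 0.04364481621469064
196 260 302 [0.4641 0.1042 0.03  ] 0.04012378208908838
204 261 300 [0.4721 0.1047 0.03  ] 0.03751576171407805
212 263 298 [0.4801 0.1057 0.03  ] 0.0339028596699728
220 265 296 [0.4882 0.1067 0.03  ] 0.030239196237593694
228 266 295 [0.4964 0.1077 0.03  ] 0.028488412125593967
236 268 292 [0.5048 0.1082 0.03  ] 0.02374450759360575
244 269 292 [0.5132 0.1098 0.03  ] 0.0229185426911308
252 269 291 [0.5218 0.1103 0.03  ] 0.022080449751686184
260 270 291 [0.5305 0.1119 0.03  ] 0.021230335112399346
268 270 290 [0.5393 0.1125 0.03  ] 0.020367574330506764
276 271 289 [0.5483 0.1136 0.03  ] 0.018466250914094404
```

View pics/z2.png

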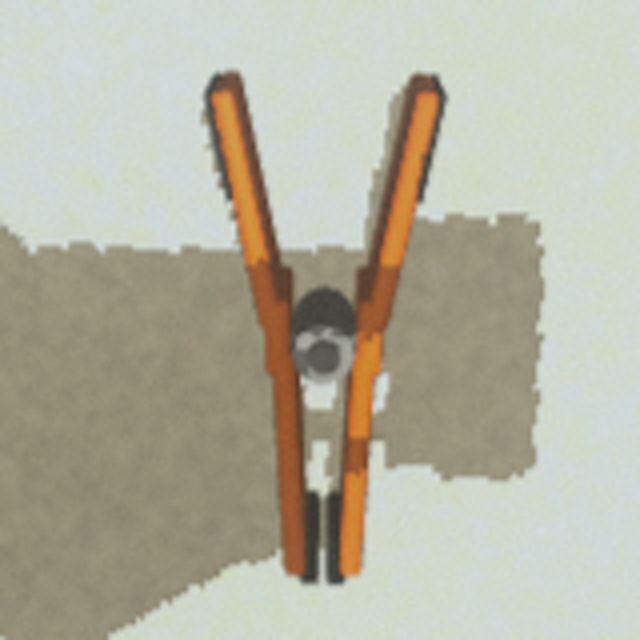

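View pics/z3.png

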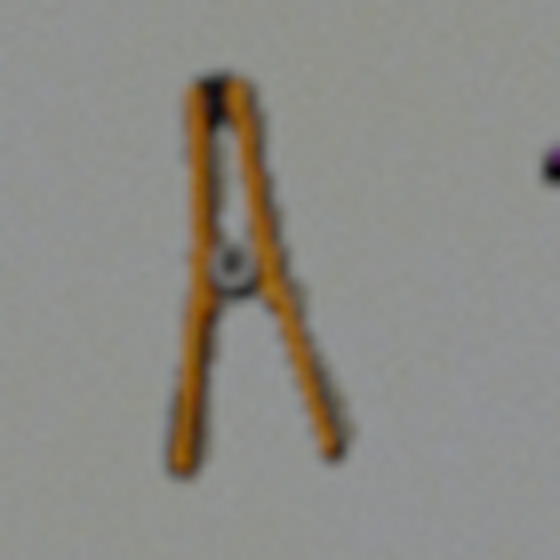

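```bash
cat >> h.py <<'E'
def tri(rays):
    A=np.zeros((3,3));b=np.zeros(3)
    for o,d in rays:
        d=d/np.linalg.norm(d);M=np.eye(3)-np.outer(d,d);A+=M;b+=M@o
    p=np.linalg.solve(A,b);return p,[np.linalg.norm((np.eye(3)-np.outer(d,d)/(d@d))@(p-o)) for o,d in rays]
E
python3 - <<'E'
from h import *
np.set_printoptions(precision=4,suppress=True)
s,st=pickle.load(open('w1.pkl','rb'));T=wristT(s,st)
t=r.snapshot('top')
print('hub top',tri([ray(s,(280.6,228.3),T),ray(t,(249.1,208))]))
print('left rear handle top end',tri([ray(s,(200+428/4,140+92/4),T),ray(t,(220+183/8,175+468/8))]))
print(st['tool_pos'])
E
```

```text
hub top (array([0.494 , 0.1071, 0.0372]), [np.float64(0.00046291373592879557), np.float64(0.000462913735928816)])
left rear handle top end (array([0.4295, 0.1233, 0.0301]), [np.float64(0.0010068515409495354), np.float64(0.0010068515409495226)])
[0.4556 0.105  0.2189]
```

The hub top came out at 37 mm and the handle top at 30 mm, so the clip lies flat as described. The grip point is at about (0.454, 0.103). Descending.

Request:
{"fn": "carry_out", "kwargs": {"commands": [[0.001,-0.002,0.05,0,0,0],[0.001,-0.002,0.1,0,0,0],[0.001,-0.002,0.15,0,0,0],[0.001,-0.002,0.17,0,0,0],[0.001,-0.002,0.17,0,0,0],[0.001,-0.002,0.17,0,0,0]]}}

```text
clock: 3.2
tool_pos: [0.4554, 0.1016, 0.049]
eef_rot: [-0.062, 0.998, -0.0, -0.0]
contact_force: [1.4, 0.2, 0.1]
opening: 0.996
```

Request:
{"fn": "carry_out", "kwargs": {"commands": [[0.001,0.001,0.02,0,0,0],[0.001,0.001,0.035,0,0,0],[0.001,0.001,0.043,0,0,0],[0.001,0.001,0.043,0,0,0],[0.001,0.001,0.043,0,0,0]]}}

```text
clock: 3.7
tool_pos: [0.4558, 0.1025, 0.0073]
eef_rot: [-0.062, 0.998, 0.001, 0.002]
contact_force: [-0.1, 0.0, -0.0]
opening: 0.999
```

Request:
{"fn": "carry_out", "kwargs": {"commands": [[0,0,0,0,0,0],[0,0,0,0,0,0],[0,0,0,0,0,0],[0,0,0,0,0,0],[0,0,0,0,0,0],[0,0,0,0,0,0],[0,0,0,0,0,0],[0,0,0,0,0,0],[0,0,0,0,0,0],[0,0,0,0,0,0]], "fingers": 255, "grip_force": 35}}

```text
clock: 4.7
tool_pos: [0.4541, 0.1023, 0.0059]
eef_rot: [-0.062, 0.998, 0.0, -0.0]
contact_force: [-1.9, -0.2, 6.2]
opening: 0.31
```

```bash
python3 - <<'E'
from h import *
np.set_printoptions(precision=4,suppress=True)
st=r.get_state();s=r.snapshot('wrist');save(s,'w2')
print(st['clock'],st['tool_pos'],st['opening'],st['opening']*88,st['contact_force'])
t=r.snapshot('top');save(t,'top2')
E
```

```text
4.7 [0.4541 0.1023 0.0059] 0.30963707878837465 27.24806293337697 [-1.9125 -0.1962  6.2123]
```

View pics/w2.png

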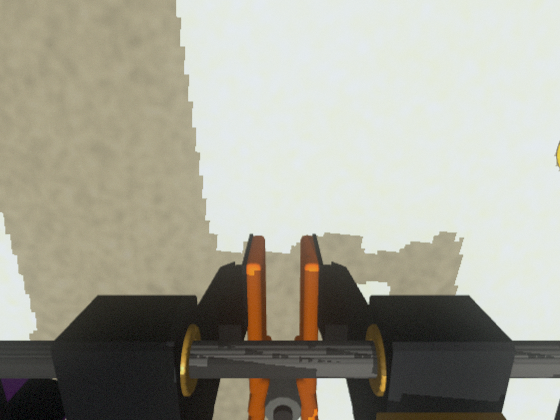

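Opening is 27 mm, so the handles are squeezed to the stop and parallel in the picture. Lifting.

Request:
{"fn": "carry_out", "kwargs": {"commands": [[0,0,-0.02,0,0,0],[0,0,-0.05,0,0,0],[0,0,-0.08,0,0,0],[0,0,-0.11,0,0,0],[0,0,-0.12,0,0,0],[0,0,-0.12,0,0,0],[0,0,-0.12,0,0,0],[0,0,-0.12,0,0,0],[0,0,-0.12,0,0,0]]}}

```text
clock: 5.7
tool_pos: [0.4536, 0.1021, 0.1246]
eef_rot: [-0.062, 0.998, -0.0, -0.001]
contact_force: [-0.2, -0.4, -1.4]
opening: 0.312
```

```bash
python3 - <<'E'
from h import *
np.set_printoptions(precision=4,suppress=True)
st=r.get_state();print(st['clock'],st['tool_pos'],st['opening'],st['contact_force'],R.from_quat(st['eef_rot']).as_matrix())
for n in ['top','scene','wrist']:
    s=r.snapshot(n);save(s,n+'3')
    pickle.dump((s,st),open(n+'3.pkl','wb'))
    for l in ['clip_mid','clip_grip','tip_left','tip_right','blue_edge','blue_board']:
        for d in r.spot_point(s,l)[:3]: 
            if d['p']>.3: print(n,l,d)
a=cv2.imread('pics/top3.png')[75:245,150:320]
b=cv2.imread('pics/scene3.png')[200:350,240:390]
cv2.imwrite('pics/z4.png',np.hstack([cv2.resize(a,(400,400),interpolation=2),cv2.resize(b,(400,400),interpolation=2)]))
E
```

```text
5.7 [0.4536 0.1021 0.1246] 0.3116991889152542 [-0.1517 -0.3924 -1.4058] [[-0.9924 -0.1234 -0.002 ]
 [-0.1234  0.9924 -0.0008]
 [ 0.0021 -0.0005 -1.    ]]
top clip_grip {'xyz': [0.4989, -0.31, -0.0035], 'p': 0.57}
top blue_edge {'xyz': [0.6286, 0.2082, 0.1113], 'p': 0.88}
top blue_board {'xyz': [0.6843, 0.2185, -0.0024], 'p': 0.71}
scene clip_mid {'xyz': [0.5313, -0.061, 0.0192], 'p': 0.93}
scene clip_mid {'xyz': [0.5014, 0.1082, 0.136], 'p': 0.64}
scene clip_grip {'xyz': [0.46, 0.092, 0.1325], 'p': 0.92}
scene clip_grip {'xyz': [0.5485, -0.0279, 0.0185], 'p': 0.79}
scene tip_left {'xyz': [0.5098, -0.12, 0.019], 'p': 0.76}
scene tip_left {'xyz': [0.5611, 0.1336, 0.1351], 'p': 0.65}
scene tip_right {'xyz': [0.507, -0.1227, 0.0129], 'p': 0.63}
scene tip_right {'xyz': [0.5591, 0.1006, 0.1381], 'p': 0.51}
scene blue_edge {'xyz': [0.629, 0.2094, 0.1096], 'p': 0.62}
scene blue_board {'xyz': [0.4647, 0.3088, -0.0009], 'p': 0.67}
scene blue_board {'xyz': [0.6881, 0.2197, 0.0004], 'p': 0.66}
scene blue_board {'xyz': [0.6952, -0.006, -0.0014], 'p': 0.4}
wrist clip_mid {'xyz': [0.4985, 0.1108, 0.136], 'p': 0.94}
wrist clip_mid {'xyz': [0.5351, -0.0618, 0.0149], 'p': 0.66}
wrist clip_grip {'xyz': [0.463, 0.0917, 0.1337], 'p': 0.96}
wrist clip_grip {'xyz': [0.5446, -0.0241, 0.0131], 'p': 0.84}
```

View pics/z4.png

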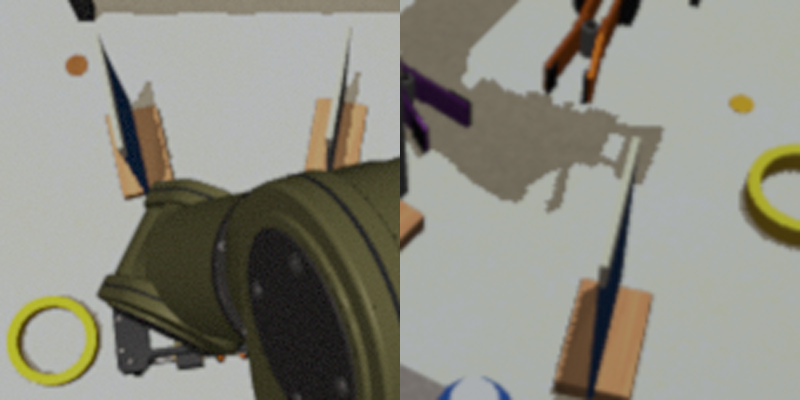

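View pics/wrist3.png

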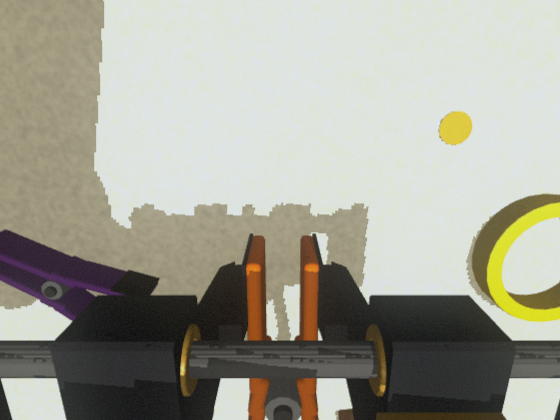

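The clip is lifted and still open: 27.4 mm, pivot at about 0.135 m in two views. Next I'll fit the blue board's pose by overlaying its wireframe in the first top and scene pictures.

```bash
cat > fit.py <<'E'
from h import *
import sys
np.set_printoptions(precision=4,suppress=True)
ex,ey,yaw=map(float,sys.argv[1:4]);out=sys.argv[4]
c,sn=np.cos(np.radians(yaw)),np.sin(np.radians(yaw))
def W(x,y,z): return np.array([ex+c*x-sn*y,ey+sn*x+c*y,z])
tiles=[]
for n,(u0,v0,w) in {'top':(180,80,60),'scene':(285,250,110)}.items():
    s=r.snapshot(n) if 0 else pickle.load(open(n+'3.pkl','rb'))[0]
    f=400/w*1.5
    im=s['img'] if n=='scene' else cv2.imread('pics/top0.png')
    im=cv2.resize(im[v0:v0+w,u0:u0+w] if n=='scene' else im[v0:v0+w+20,u0:u0+w],None,fx=400/w,fy=400/w,interpolation=2)
    f=400/w
    raw=im.copy()
    def L(a,b,col):
        p=[tuple(((proj(s,q)-[u0,v0]+.5)*f).astype(int).tolist()) for q in (a,b)];cv2.line(im,p[0],p[1],col,1)
    for y in(-.0025,.0025):
        col=(0,0,255) if y<0 else (0,255,0)
        P=[W(0,y,.02),W(0,y,.19),W(.12,y,.19),W(.12,y,.02)]
        for a,b in zip(P,P[1:]+P[:1]):L(a,b,col)
    for z in(0,.02):
        P=[W(.01,-.03,z),W(.11,-.03,z),W(.11,.03,z),W(.01,.03,z)]
        for a,b in zip(P,P[1:]+P[:1]):L(a,b,(255,0,255))
    tiles.append(im)
h=max(t.shape[0] for t in tiles)
tiles=[cv2.copyMakeBorder(t,0,h-t.shape[0],0,0,0) for t in tiles]
cv2.imwrite(out,np.hstack(tiles))
E
python3 fit.py 0.630 0.209 10 pics/f1.png
```

```text
(no output)
```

View pics/f1.png

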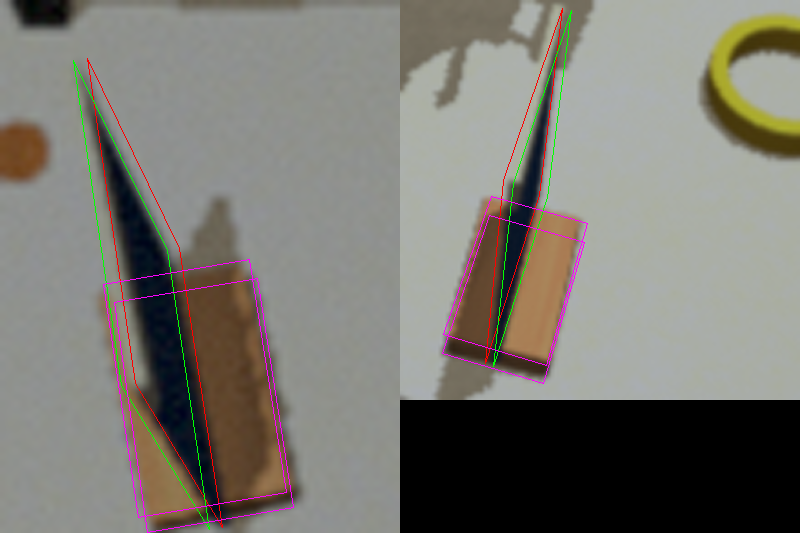

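```bash
python3 fit.py 0.630 0.2065 13 pics/f2.png
```

```text
(no output)
```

View pics/f2.png

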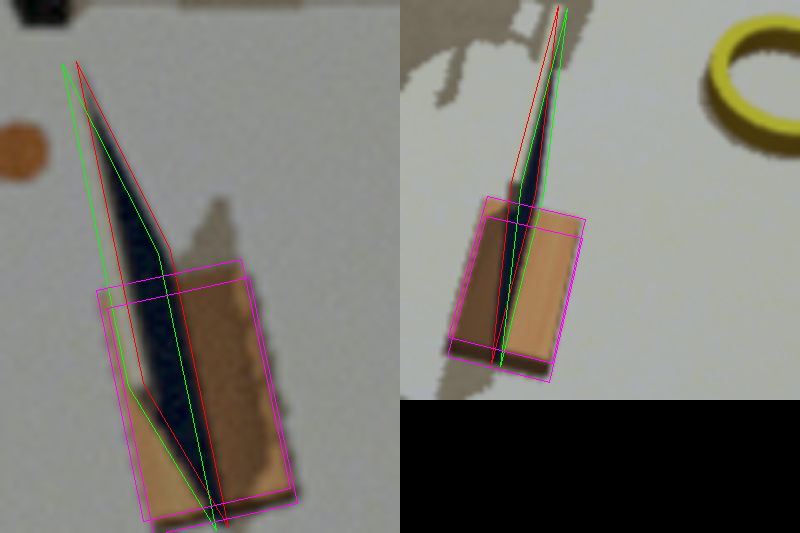

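```bash
python3 fit.py 0.631 0.2055 12.3 pics/f3.png
```

```text
(no output)
```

View pics/f3.png

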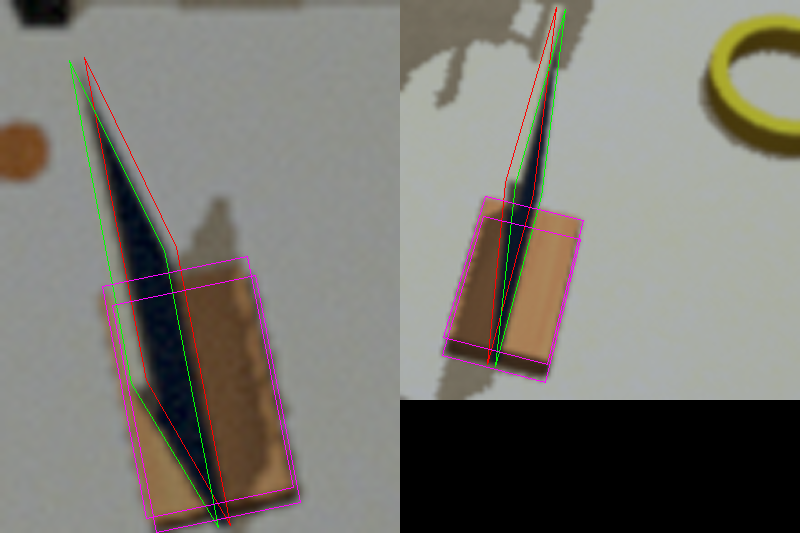

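The board fit gives its edge at about (0.630, 0.206), yaw about 12.5°, with the two views agreeing to about 1 mm. The networks said (0.630, 0.209), which is close enough. I'll line up about 6 cm short of the final place first.

Request:
{"fn": "carry_out", "kwargs": {"commands": [[-0.01,0.017,-0.002,0,0,-1.5],[-0.02,0.034,-0.004,0,0,-3],[-0.03,0.05,-0.004,0,0,-4.5],[-0.0405,0.0675,-0.004,0,0,-5.4],[-0.0405,0.0675,-0.004,0,0,-5.4],[-0.0405,0.0675,-0.004,0,0,-5.4],[-0.0405,0.0675,-0.004,0,0,-5.4],[-0.0405,0.0675,-0.004,0,0,-5.4]]}}

```text
clock: 7.55
tool_pos: [0.4857, 0.1727, 0.1296]
eef_rot: [-0.108, 0.994, -0.001, -0.0]
contact_force: [1.8, 0.4, -0.5]
opening: 0.309
```

```bash
python3 - <<'E'
from h import *
np.set_printoptions(precision=4,suppress=True)
st=r.get_state();M=R.from_quat(st['eef_rot']).as_matrix()
print(st['clock'],st['tool_pos'],st['opening'],st['contact_force'],M)
for n in ['top','scene','wrist']:
    s=r.snapshot(n);save(s,n+'4')
    pickle.dump((s,st),open(n+'4.pkl','wb'))
    for l in ['clip_mid','tip_left','tip_right','blue_edge','blue_board']:
        for d in r.spot_point(s,l)[:3]: 
            if d['p']>.3: print(n,l,d)
a=cv2.imread('pics/top4.png')[75:245,150:320]
b=cv2.imread('pics/scene4.png')[200:350,240:390]
cv2.imwrite('pics/z5.png',np.hstack([cv2.resize(a,(400,400),interpolation=2),cv2.resize(b,(400,400),interpolation=2)]))
E
```

```text
7.55 [0.4857 0.1727 0.1296] 0.3090422242663842 [ 1.7804  0.369  -0.4702] [[-0.9767 -0.2145 -0.0007]
 [-0.2145  0.9767 -0.0014]
 [ 0.001  -0.0012 -1.    ]]
top blue_edge {'xyz': [0.633, 0.2083, 0.1094], 'p': 0.71}
top blue_board {'xyz': [0.6874, 0.2178, -0.0001], 'p': 0.91}
scene clip_mid {'xyz': [0.5305, -0.061, 0.0179], 'p': 0.92}
scene tip_left {'xyz': [0.5895, 0.2151, 0.1401], 'p': 0.87}
scene tip_left {'xyz': [0.5071, -0.1184, 0.0201], 'p': 0.71}
scene tip_right {'xyz': [0.5939, 0.1853, 0.1448], 'p': 0.68}
scene tip_right {'xyz': [0.507, -0.123, 0.0152], 'p': 0.5}
scene blue_edge {'xyz': [0.6319, 0.2081, 0.1103], 'p': 0.82}
scene blue_board {'xyz': [0.6905, 0.2172, 0.0007], 'p': 0.66}
wrist clip_mid {'xyz': [0.5318, 0.1863, 0.1421], 'p': 0.97}
```

View pics/z5.png

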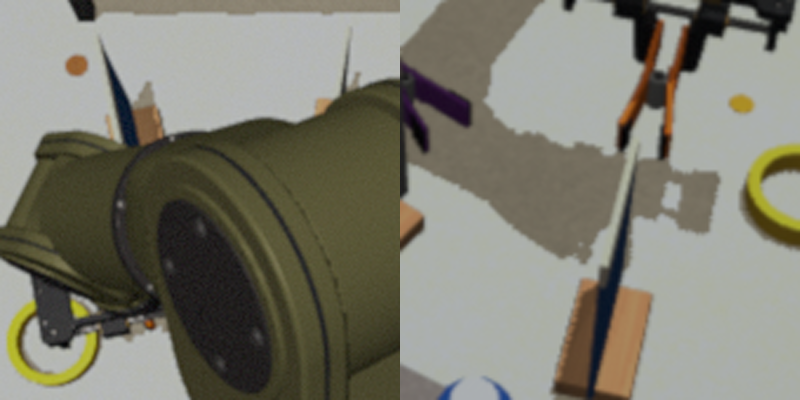

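View pics/wrist4.png

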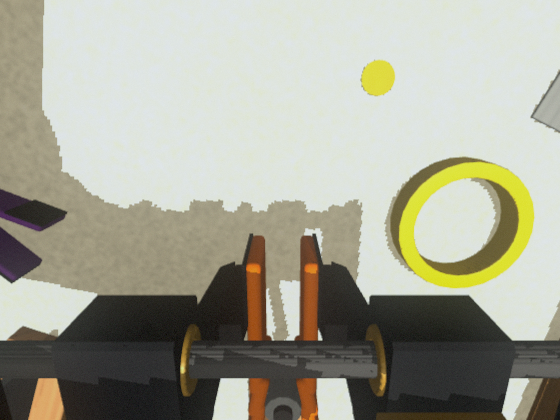

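The scene zoom shows the open jaws at (625,140) and (668,150), straddling the line of the board's near edge. The predicted offset from the mid plane is about 2.5 mm, so I'll correct for that on the way in.

Request:
{"fn": "carry_out", "kwargs": {"commands": [[0,0.0025,0,0,0,0],[-0.01,0.0025,0,0,0,0],[-0.02,0.0025,0,0,0,0],[-0.03,0.0025,0,0,0,0],[-0.04,0.0025,0,0,0,0],[-0.04,0.0025,0,0,0,0],[-0.04,0.0025,0,0,0,0],[-0.04,0.0025,0,0,0,0]]}}

```text
clock: 9.25
tool_pos: [0.5241, 0.1851, 0.1296]
eef_rot: [-0.109, 0.994, -0.0, -0.0]
contact_force: [0.2, -0.1, -1.0]
opening: 0.311
```

```bash
cat > look.py <<'E'
from h import *
import sys
k=sys.argv[1]
np.set_printoptions(precision=4,suppress=True)
st=r.get_state();M=R.from_quat(st['eef_rot']).as_matrix()
print(st['clock'],st['tool_pos'],st['opening'],st['contact_force'],M[:,0])
tip=st['tool_pos']+M@[-.105,0,-.0101]; print('tips centre pred',tip)
for n in ['scene','top']:
    s=r.snapshot(n);save(s,n+k)
    pickle.dump((s,st),open(n+k+'.pkl','wb'))
    for l in ['clip_mid','tip_left','tip_right','blue_edge','blue_board']:
        for d in r.spot_point(s,l)[:3]: 
            if d['p']>.3: print(n,l,d)
s=pickle.load(open('scene'+k+'.pkl','rb'))[0]
b=s['img'][210:330,270:390].copy()
f=6.5
o=cv2.resize(b,None,fx=5,fy=5,interpolation=2)
cv2.imwrite(f'pics/zs{k}.png',o)
E
python3 look.py 5
```

```text
9.25 [0.5241 0.1851 0.1296] 0.3113622148255003 [ 0.1923 -0.0848 -1.0033] [-0.9764 -0.2161  0.0008]
tips centre pred [0.6266 0.2078 0.1396]
scene clip_mid {'xyz': [0.5707, 0.199, 0.1393], 'p': 0.86}
scene clip_mid {'xyz': [0.5327, -0.0621, 0.0176], 'p': 0.86}
scene tip_left {'xyz': [0.5092, -0.1156, 0.0171], 'p': 0.67}
scene tip_left {'xyz': [0.6296, 0.2232, 0.1365], 'p': 0.57}
scene tip_right {'xyz': [0.5082, -0.1227, 0.014], 'p': 0.81}
scene tip_right {'xyz': [0.6274, 0.1929, 0.1408], 'p': 0.63}
scene blue_edge {'xyz': [0.6306, 0.2057, 0.1084], 'p': 0.65}
scene blue_edge {'xyz': [0.2921, 0.3922, -0.0007], 'p': 0.59}
scene blue_edge {'xyz': [0.6307, 0.2222, 0.1378], 'p': 0.31}
scene blue_board {'xyz': [0.689, 0.2176, 0.0003], 'p': 0.63}
scene blue_board {'xyz': [0.5676, 0.1999, 0.1399], 'p': 0.6}
```

View pics/zs5.png

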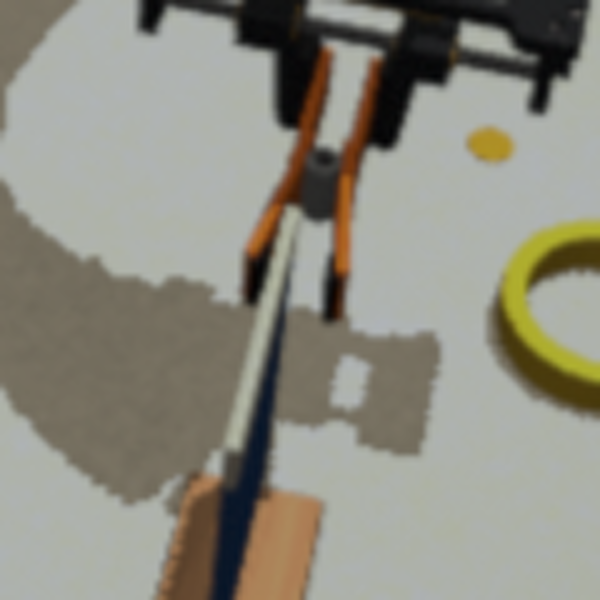

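```bash
cat > ov.py <<'E'
from h import *
import sys
k=sys.argv[1];ex,ey,yaw=map(float,sys.argv[2:5])
s,st=pickle.load(open('scene'+k+'.pkl','rb'));M=R.from_quat(st['eef_rot']).as_matrix()
u0,v0,f=270,210,5
o=cv2.resize(s['img'][v0:v0+120,u0:u0+120],None,fx=f,fy=f,interpolation=2)
pt=lambda q:tuple(((proj(s,q)-[u0,v0]+.5)*f).astype(int).tolist())
c,sn=np.cos(np.radians(yaw)),np.sin(np.radians(yaw))
W=lambda x,y,z:np.array([ex+c*x-sn*y,ey+sn*x+c*y,z])
for y,col in((-.0025,(0,0,255)),(.0025,(0,255,0))):
    P=[W(0,y,.02),W(0,y,.19),W(.12,y,.19),W(.12,y,.02)]
    for a,b in zip(P,P[1:]+P[:1]): cv2.line(o,pt(a),pt(b),col,1)
cv2.line(o,pt(W(0,0,.124)),pt(W(0,0,.156)),(255,255,0),2)
for y in(-.0135,.0135):
    a=st['tool_pos']+M@[-.105,y,-.0101]
    for dz in(-.016,.016): cv2.circle(o,pt(a+[0,0,dz]),3,(255,0,255),-1)
    print((a[:2]-[ex,ey])@np.array([[c,-sn],[sn,c]]))
cv2.imwrite(f'pics/ov{k}.png',o)
E
python3 ov.py 5 0.630 0.2065 12.7
```

```text
[-0.00305515 -0.01151148]
[-0.00295164  0.01548832]
```

View pics/ov5.png

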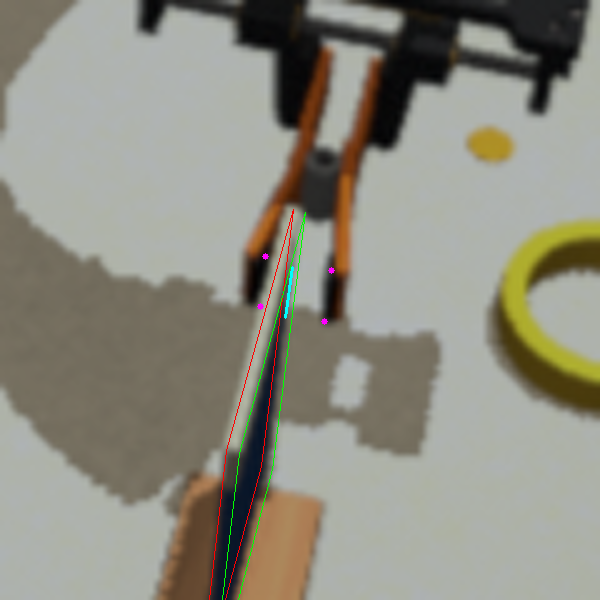

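The overlay matches the jaws and the board well: jaw corners at (263,280) and (328,295), board edge at (289,290). The clip sits about 2 mm too far to +y, so I'll correct that and go in another 19 mm.

Request:
{"fn": "carry_out", "kwargs": {"commands": [[0,-0.002,0,0,0,0],[0,-0.002,0,0,0,0],[-0.006,-0.002,0,0,0,0],[-0.012,-0.002,0,0,0,0],[-0.019,-0.002,0,0,0,0],[-0.019,-0.002,0,0,0,0],[-0.019,-0.002,0,0,0,0],[-0.019,-0.002,0,0,0,0]]}}

```text
clock: 10.65
tool_pos: [0.5433, 0.1873, 0.1296]
eef_rot: [-0.109, 0.994, -0.0, -0.0]
contact_force: [0.3, -0.2, -0.9]
opening: 0.312
```

```bash
python3 look.py 6; python3 ov.py 6 0.630 0.2065 12.7
python3 - <<'E'
import cv2
cv2.imwrite('pics/c6.png',cv2.imread('pics/top6.png'))
E
```

```text
10.65 [0.5433 0.1873 0.1296] 0.311528712976071 [ 0.2703 -0.2075 -0.9154] [-0.9764 -0.216   0.0004]
tips centre pred [0.6459 0.21   0.1397]
scene clip_mid {'xyz': [0.5345, -0.0608, 0.0178], 'p': 0.8}
scene clip_mid {'xyz': [0.5888, 0.2009, 0.1411], 'p': 0.7}
scene tip_left {'xyz': [0.5119, -0.1183, 0.0178], 'p': 0.72}
scene tip_left {'xyz': [0.6494, 0.2263, 0.1403], 'p': 0.64}
scene tip_right {'xyz': [0.5071, -0.1244, 0.0113], 'p': 0.76}
scene tip_right {'xyz': [0.6475, 0.1927, 0.1401], 'p': 0.5}
scene blue_edge {'xyz': [0.6304, 0.2049, 0.1092], 'p': 0.59}
scene blue_board {'xyz': [0.7214, -0.2118, 0.0009], 'p': 0.7}
scene blue_board {'xyz': [0.2938, 0.3887, 0.0], 'p': 0.68}
scene blue_board {'xyz': [0.6878, 0.2181, 0.0028], 'p': 0.65}
top clip_mid {'xyz': [0.4694, 0.312, 0.0034], 'p': 0.7}
[ 0.016187   -0.01357244]
[0.01629452 0.01342734]
```

View pics/zs6.png

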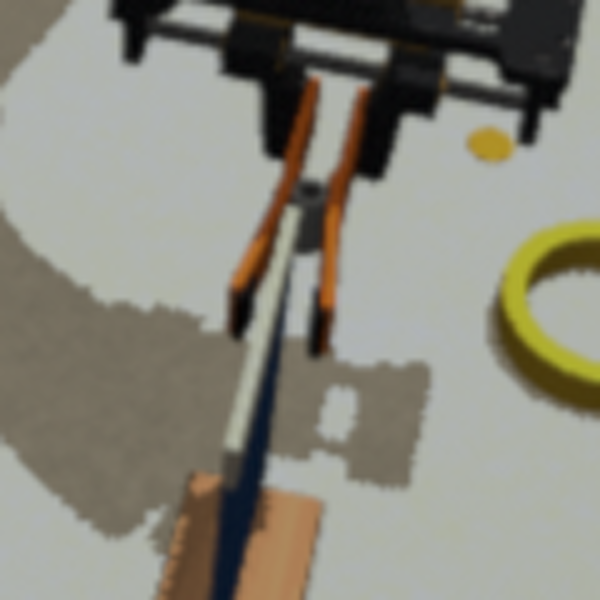

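View pics/ov6.png

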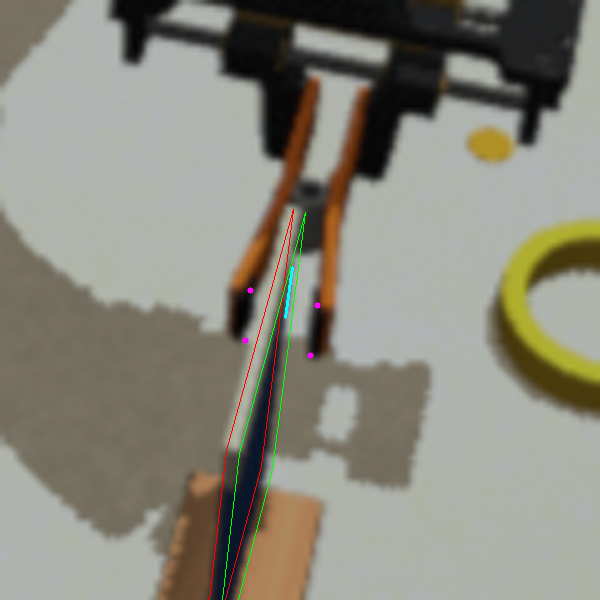

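View pics/c6.png

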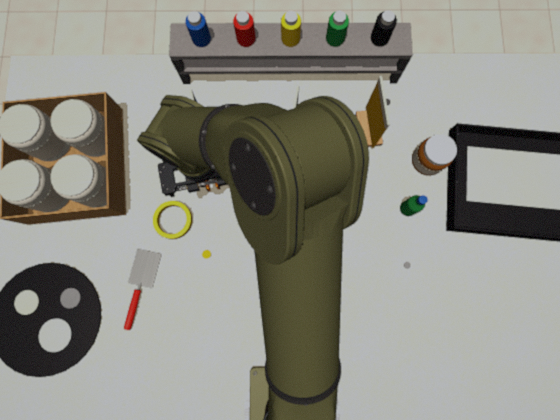

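The jaws straddle the board edge: right jaw at (240,310), left at (318,330), panel between them. They reach about 16 mm past the edge, centred to within about 2 mm. The board lies exactly where it did and the wrist force is near zero. I'll settle briefly, then hand in.

Request:
{"fn": "carry_out", "kwargs": {"commands": [[0,0,0,0,0,0],[0,0,0,0,0,0],[0,0,0,0,0,0],[0,0,0,0,0,0],[0,0,0,0,0,0]]}}

```text
clock: 11.75
tool_pos: [0.5436, 0.1874, 0.1297]
eef_rot: [-0.109, 0.994, 0.0, 0.0]
contact_force: [0.5, 0.4, -0.6]
opening: 0.31
```

```bash
python3 - <<'E'
from h import *
s=r.get_state();print(s['clock'],s['tool_pos'],s['opening'],s['contact_force'],abs(s['qd']).max())
print(r.finish_job())
E
```

```text
11.75 [0.54360819 0.18739328 0.12972708] 0.3098490794496974 [ 0.51434836  0.39624371 -0.6281376 ] 0.0013092391996451355
the job is handed in; nothing more can be done
None
```

I squeezed the orange clip open at its handles with a 35 N grip, lifted it, and brought its jaws to either side of the blue board's near edge. I handed the job in at 11.75 s with the clip still held there; no verdict is reported.

**Last checks:**
- **Clip open:** the gripper opening was 27 mm, which means the clip is at its stop.
- **Height:** the pivot is about 0.14 m above the table.
- **Jaw position:** the jaw ends are about 16 mm past the edge, at roughly +13.4 and −13.6 mm from the board's mid plane.
- **Contact:** the wrist force stayed below 1 N, with no sign of touching the board. In the scene picture the board still fitted the outline from before the approach, and nothing else looked moved. The arm was at rest.

**Disagreements:**
- **Edge position:** the networks' readings of the board edge scattered between y = 0.201 and 0.211. My outline fit gave 0.206 to 0.207, and I used that, so the centring is good to about 2 mm.
- **Board yaw:** the networks' points implied about 9°, while the outline fit gave 12 to 13°. I aligned the clip to 12.5°.
- **Top camera:** the arm hid the jaws from it at the end, so the final check rests on the scene picture and the measured tool pose.

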